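# Set up a backlit viewing frame on its kickstand and steady it

### The job

Set up the backlit viewing frame that leans back on its base on the desk. First press the loose landing pad down into the recess in front of the frame until it lies level and flush, then flip the kickstand from its stowed position over centre so that it swings down to its stop. Then bring the frame upright by its top bar so that the kickstand's foot stands firmly on the pad, and finish while still holding it there by the top bar, since the frame tips back if let go; leave the strip bundle, meter and vial beside it alone.

Things in the scene. Friction and masses are not known exactly. Their poses are not given: they have to be found in the camera images.
- stand_base: Grey base fixed to the desk, deck 12 mm high, x -175..55, y +-110 mm; cheeks 65 mm high at y = +-104 mm carry the frame's pivot line (along y, at x = 0, z = 45 mm). Origin on the desk below the pivot line's middle; x from the pad to the frame (away from the robot, turned up to 0.35 rad), z up. Recess for the pad: 67 x 87 mm, centred at x = -105, y = 0, floor at z = 4 mm.
- pad: Loose black landing pad, 64 (x) by 84 (y) by 8 mm, 0.1 kg, in the base's recess on four stiff push-in studs (24 mm in x and 34 mm in y from its centre), 4 to 6 mm proud, perhaps slightly tilted. Origin at the centre of its underside, z up. Flush, its underside is 4 mm and its top 12 mm above the desk. About 5 N in the middle presses all studs in; they stay in.
- hub (a point): Pivot of the kickstand on the frame: 42 mm before the frame's middle plane, 85 mm from the pivot line, 20 mm to -y of the middle of the width. Axes are the frame's (x through the frame, away from the robot; y along the bar; z up along the frame). The kickstand turns about this x axis.
- kickstand (a joint): Kickstand angle, rad. Starts at 0 = stowed: leg pointing up along the frame but leaning 0.8 over to -y. Grows as it swings over the top towards +y (0.8 = straight up along the frame) and down (2.37 = level at +y, 3.94 = straight down, 4.01 = stop). Falls back to 0 from below about 0.45; past the top it falls on by itself in about 2 s and rests at 4.01. Under 3 N sideways at the foot turns it.
- kickstand_mid (a point): Point on the axis of the kickstand's leg, 74 mm from its pivot axis and 45 mm before the hub. The leg is a steel bar 12 mm thick that splays out from the hub towards the robot's side of the frame.
- kick_foot: Rubber ball foot, 20 mm across, at the kickstand's end; origin at its centre, 108 mm from the kickstand's pivot axis and 63 mm before the hub. With the pad flush and the kickstand at its stop it meets the pad when the frame is upright within 0.01 rad.
- glucose_meter: Hand-held meter standing on its edge, 28 by 88 by 54 mm, to the robot's left; leave alone. Origin at the centre of its underside.
- small_vial: Small brown vial, 21 mm wide, 45 mm high, to the robot's left; leave alone. Origin at the centre of its underside.
- frame: Viewing frame with a white screen, 180 mm wide, 0.85 kg, turning about the base's pivot line; origin on that line; x through the frame, away from the robot, y along the pivot line, z up along the frame. Starts leaning back 0.26 rad on its stops (z tipped away from the robot), falls back there if let go; can lean 0.15 rad past upright towards the robot. Swings easily: under 3 N at the top bar.
- top_bar (a point): Middle of the frame's top bar, aluminium, 14 (x, through the frame) by 180 (y, along the bar) by 20 mm (z, up along the frame); 215 mm from the pivot line. A white lamp box hangs behind the screen, to 46 mm behind the frame's middle plane, its top 52 mm below this origin; nothing in front.
- strip_bundle: Bundle of white strips standing upright, 75 by 57 by 68 mm, to the robot's right; leave alone. Origin at the centre of its underside.
Mind the look-alikes: they are no part of the job. Several things have the shape of the pad; the one meant has the colours described above.

How it is judged (in metres and radians):
On the way, in this order (a step that is already met when the one before it is completed fails the run):
1. the pad lies flush and level in its recess (z of pad in the frame of stand_base below 0.0055 m and angle between pad's own z axis and vertical below 0.03 rad), for 0.2 s.
2. the kickstand is over centre and down at its stop (value of joint kickstand above 3.93 rad), for 0.2 s.
3. the frame is held upright by its top bar, foot on the pad (angle between frame's own z axis and vertical below 0.045 rad and contact force between the fingers and frame above 0.5 N and distance between the grasp point and top_bar below 0.12 m and contact force between kick_foot and pad above 0.7 N), for 0.2 s.
At the end, for the whole second after the job is handed in: Pad flush (underside under 5.5 mm above desk, tilt < 0.03 rad); kickstand at its stop (> 3.93 rad); frame still, upright within 0.045 rad, held by fingers (> 0.5 N) within 120 mm of the top bar's middle; foot presses the pad (> 0.7 N); arm touches neither pad nor foot (all of step 1 and all of step 3 and value of joint kickstand above 3.93 rad and angular speed of frame below 0.05 rad/s and contact force between the arm and pad below 0.3 N and contact force between the arm and kick_foot below 0.3 N); the arm keeps its last pose, push and grip.
It fails at once if a bystander (strip bundle, meter or vial) is shoved or knocked over (distance of any of strip_bundle, glucose_meter, small_vial from where it was at the start of the episode above 0.03 m or angle between any of strip_bundle, glucose_meter, small_vial's own z axis and vertical above 0.5 rad).
It also fails if it takes over 51 s, if anything falls off the work surface, if the arm or the gripper's body presses on something with over 40 N, if the wrist force passes 120 N, or if a joint passes its speed limit or range.

### The arm

A 7-joint arm with a two-finger parallel gripper is mounted at the origin on a cart in front of the work surface, level with it; the furniture and walls round the work are solid. World frame = base frame: x ahead of the robot, y to its left, z up, the work surface at z = 0. Lengths are in mm, angles in rad, forces in N, time in s.
With the tool pointing down it reaches from about 425 to 875 mm from the base axis. Payload 4.7 kg.
Tool frame: the origin (TCP) lies midway between the tips of the shut fingers; the grasp point (between the pads) lies manip.hold_point_z behind it (manip.hold_point_z is the distance from the TCP to the grasp point, in mm); z points along the fingers, x is the direction in which the jaws open and shut, and the axes are right-handed (so a half turn about z gives the same grasp; the last joint's range is limited). The gripper opens to 87 mm and grips with 3 to 60 N. Pads are 19 mm wide; open, the fingers measure 117 mm over their backs; the gripper's body (75 mm by 190 mm) begins 51 mm behind the grasp point.
Start: joints at [-1.159, 0.321, -0.07, 1.45, 0.023, 1.371, -0.057], TCP at [251.833, 599.254, 222.587] pointing down, gripper open.
Joint ranges: [-2.86, 2.86], [-0.3, 2.09], [-1.38, 1.24], [0.06, 2.45], [-1.56, 4.7], [0.09, 2.05], [-2.69, 2.69]. Speed limits (rad/s): [2.57, 2.57, 3.14, 3.14, 3.14, 3.14, 3.14].

### API

Orientations are given as a unit quaternion [x, y, z, w].
In Python, from plant import manip gives the robot as it stands.
- The arm moves only by the tool step_arm, never from a script. Its argument "targets" is a list of rows, each a list of 2 entries, a list of its own where there are three numbers: the shift along the tool's x, y, z in cm, then the turn, a rotation vector about the tool's x, y, z in rad. A call has 1 to 8 rows; each row shifts and turns the pose as measured when the row begins, along the tool's axes as they then stand; what a row does not reach is not made up. A row lasts 1/8 s, in which the tool goes at most 62.5 mm and 10.7 degrees, less where a joint would pass 70% of its speed; a pose out of reach is approached as far as the arm can. A call with a gripper value outside its range is refused whole. "fingers" is the closure, from 0 (fully open) to 1 (shut), set as the call begins (left out, the last holds). The fingers move at their own pace and stop on an object; "newtons" is the grip in N (left out, the last holds). Time passes only in rows, so rows that do not move let the fingers close. It gives the time, the measured TCP pose, the force and the opening at its end, in the units of the state.
- manip.get_state(): the state, without advancing time (a new reading comes with each control period).
- manip.capture(name): name is "scene" or "top" or "wrist"; returns a dict with "frame" (480x640x3 uint8, red, green, blue), "fx", "fy", "cx", "cy" (pixels), "view" (4x4, takes a point from world to camera coordinates). Camera axes: x right, y down, z forward; pixel columns grow to the right and rows downward; lengths in mm; the calibration is good to about 2 mm. A picture is of the moment at which its call begins. There is no depth.
- manip.hand_in(): hands the job in, once; it reports no verdict.
Trained networks look in a picture, given as the dict that the camera call returned (one of the last four; its "shot" number tells which), for a name from the list of things; names that differ only in an ending like _2 or _b are one class to them, and where a whole thing is asked for, a point or a joint stands for the part that bears it (a point fixed in the world has none). Each returns a list of dicts, best first, with "p" (0 to 1); they miss things now and then, are a little off and sometimes report something else, mostly with a low value. They report only what shows in the picture. A call takes as long as a camera call. They do not tell look-alikes from the thing itself.
- manip.boxes_of(query, picture): "position" ([row, column] in pixels, amid what is visible of it).
- manip.regions_of(query, picture): "region" (480x640 bool, what is visible of it) and "position" ([row, column] in pixels, amid what is visible of it).
- manip.pinpoint(query, picture): "position" ([row, column] in pixels: a listed point, or the origin of a listed thing).
The state is a dict: "t": time; "qpos": joint angles; "joint_velocities": joint speeds; "joint_torque": joint torques, N m; "position": TCP position; "tcp_rot": TCP orientation; "force": force on the tool from outside, world axes, zero at the start; "torque": the same for the moment, N m; "opening": finger opening in mm.
Only numpy, scipy, OpenCV 4.12 (cv2) and the standard library are available. Lean on these libraries where they do the work, as an engineer would, in place of code of your own. Each camera call takes 0.05 s, during which the arm holds its last target.

## Working session

There is one attempt and no reset: what is moved stays moved. The work goes in short steps, Python scripts to look and compute and a tool call to move; the robot and the scene stay as the last step left them, time stands still between calls to the robot, and variables do not carry over. Pictures are saved under pics/ and viewed, and the job is handed in when it is done.

Besides the shell and the picture viewer there is one more tool, called after "Request:" as name([rows], argument=value, ...), one row to a line, values as JSON. step_arm: Moves the arm, as the interface text tells. Its arguments: {"type":"object","properties":{"targets":{"type":"array","items":{"type":"array"}},"fingers":{"type":"number"},"newtons":{"type":"number"}},"required":["targets"]}

```bash
ls; mkdir -p pics; cat > h.py <<'E'
import numpy as np,cv2
from plant import manip
from scipy.spatial.transform import Rotation as R
def save(p,n,crop=None,s=1):
    f=p['frame']
    if crop: r0,r1,c0,c1=crop; f=f[r0:r1,c0:c1]
    f=cv2.resize(f,None,fx=s,fy=s,interpolation=cv2.INTER_CUBIC)
    cv2.imwrite('pics/'+n+'.png',f[:,:,::-1])
def ray(p,rc):
    V=np.array(p['view']);Rm=V[:3,:3];t=V[:3,3]
    d=Rm.T@np.array([(rc[1]-p['cx'])/p['fx'],(rc[0]-p['cy'])/p['fy'],1])
    return -Rm.T@t,d/np.linalg.norm(d)
def onz(p,rc,z):
    o,d=ray(p,rc);return o+d*(z-o[2])/d[2]
def proj(p,X):
    V=np.array(p['view']);c=V[:3,:3]@np.array(X)+V[:3,3]
    return [p['fy']*c[1]/c[2]+p['cy'],p['fx']*c[0]/c[2]+p['cx']]
def tri(obs):
    A=np.zeros((3,3));b=np.zeros(3)
    for p,rc in obs:
        o,d=ray(p,rc);P=np.eye(3)-np.outer(d,d);A+=P;b+=P@o
    X=np.linalg.solve(A,b);return X,[np.linalg.norm(np.array(proj(p,X))-rc) for p,rc in obs]
E
python3 - <<'E'
from h import *
s=manip.get_state();print(s,manip.hold_point_z)
a=manip.capture('scene');b=manip.capture('top')
save(a,'s0');save(b,'t0')
import pickle
pickle.dump((a,b),open('p0.pkl','wb'))
for q in ['top_bar','hub','kick_foot','kickstand_mid','pad','stand_base','frame','glucose_meter','small_vial','strip_bundle']:
    for n,p in (('s',a),('t',b)):
        print(q,n,[(np.round(x['position']),round(x['p'],2)) for x in manip.pinpoint(q,p)][:4])
for p in(a,b): print(p['fx'],p['cx'],np.round(p['view'],3).tolist())
E
```

```text
pics
{'t': 0.0, 'qpos': array([-1.1589215 ,  0.32179153, -0.07005831,  1.45165746,  0.02260938,
        1.37078818, -0.05691172]), 'joint_velocities': array([ 0.00056923,  0.0007167 ,  0.00037176, -0.00111246, -0.00116138,
       -0.00086083, -0.00093427]), 'joint_torque': array([ 2.36603091e-04, -4.91298151e+01, -4.03788993e-01, -3.12525415e+01,
       -6.40361197e-02,  4.38436959e-02,  1.83482834e-04]), 'position': array([251.6434024 , 598.72485137, 221.49054339]), 'tcp_rot': array([ 8.32877851e-01,  5.53456071e-01, -7.40489816e-04,  5.61150213e-04]), 'force': array([0.38751415, 0.71190299, 0.41151456]), 'torque': array([ 0.01053662,  0.03282542, -0.01092212]), 'opening': 87.11395591926036} 18.700000000000003
top_bar s [(array([199., 271.]), 0.86)]
top_bar t [(array([197., 290.]), 0.57), (array([267., 302.]), 0.31)]
hub s [(array([266., 289.]), 0.73), (array([240., 295.]), 0.65)]
hub t [(array([231., 305.]), 0.82)]
kick_foot s [(array([208., 322.]), 0.41)]
kick_foot t [(array([234., 338.]), 0.54), (array([252., 182.]), 0.52), (array([266., 302.]), 0.32)]
kickstand_mid s [(array([21
[... 386 characters left out ...]
 0.96)]
frame s [(array([266., 289.]), 0.7)]
frame t [(array([230., 298.]), 0.86), (array([229., 299.]), 0.42)]
glucose_meter s [(array([336., 212.]), 0.68)]
glucose_meter t [(array([249., 180.]), 0.89)]
small_vial s [(array([352., 262.]), 0.51)]
small_vial t [(array([305., 193.]), 0.38)]
strip_bundle s [(array([245., 418.]), 0.87)]
strip_bundle t [(array([278., 468.]), 0.86)]
612.4941896919757 318.3820563153006 [[-0.683, -0.73, -0.017, 362.779], [-0.336, 0.334, -0.881, 309.369], [0.649, -0.596, -0.474, 1601.347], [0.0, 0.0, 0.0, 1.0]]
476.1576395026914 324.55624033588737 [[0.029, -1.0, 0.008, -14.11], [-0.996, -0.03, -0.086, 535.797], [0.087, -0.005, -0.996, 1320.525], [0.0, 0.0, 0.0, 1.0]]
```

View pics/s0.png

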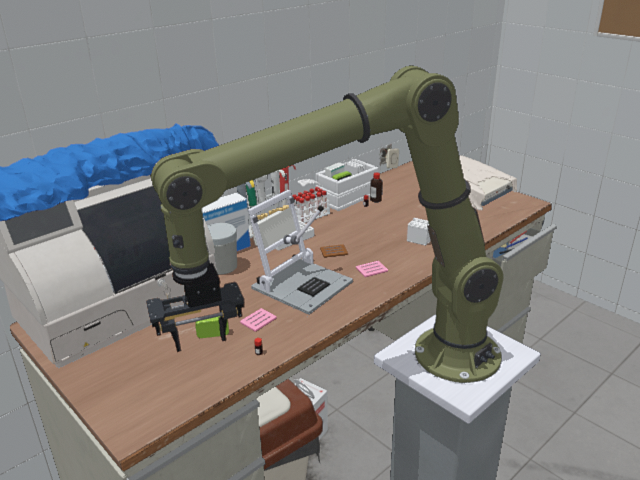

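View pics/t0.png

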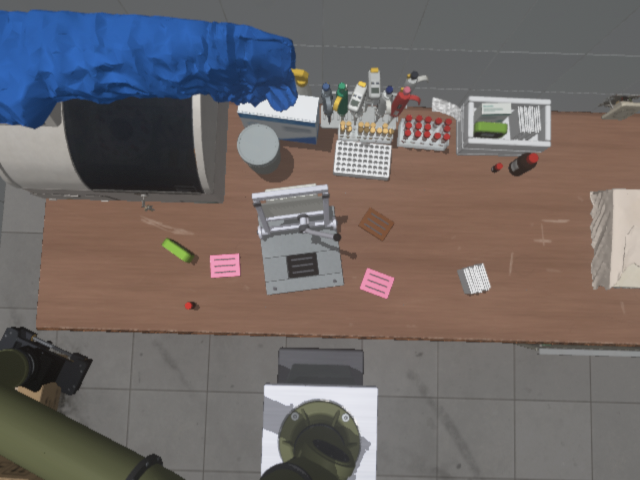

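```bash
python3 - <<'E'
from h import *
import pickle
a,b=pickle.load(open('p0.pkl','rb'))
save(a,'s0c',(170,380,170,450),2.8);save(b,'t0c',(160,330,160,400),3.2)
for n,o in dict(top_bar=((199,271),(197,290)),hub=((240,295),(231,305)),hub2=((266,289),(231,305)),foot=((208,322),(234,338)),mid=((216,316),(237,329)),pad=((289,314),(267,302)),base=((280,286),(229,299)),strip=((245,418),(278,468)),meter=((336,212),(249,180)),vial=((352,262),(305,193))).items():
    X,e=tri([(a,o[0]),(b,o[1])]);print(n,X.round(),np.round(e,1))
E
```

```text
top_bar [633.  89. 268.] [0.9 1.2]
hub [570.  56. 140.] [0.7 0.8]
hub2 [586.  63.  43.] [2.5 2.8]
foot [550. -32. 226.] [1.5 1.9]
mid [547.  -8. 208.] [0.3 0.4]
pad [481.  64.   7.] [0.1 0.1]
base [593.  79.  -5.] [0.8 0.9]
strip [ 465. -418.  -22.] [0.1 0.1]
meter [522. 415.  -5.] [0.8 0.8]
vial [363. 366.   4.] [1.3 1.2]
```

View pics/s0c.png

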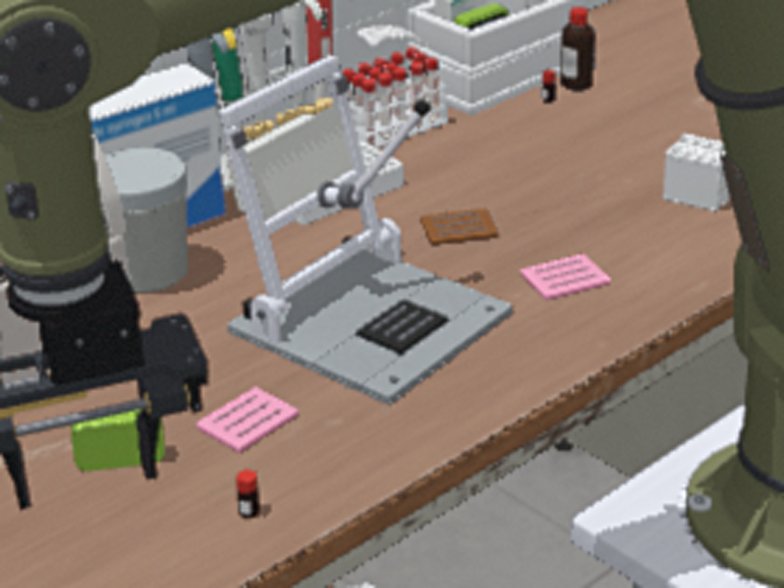

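View pics/t0c.png

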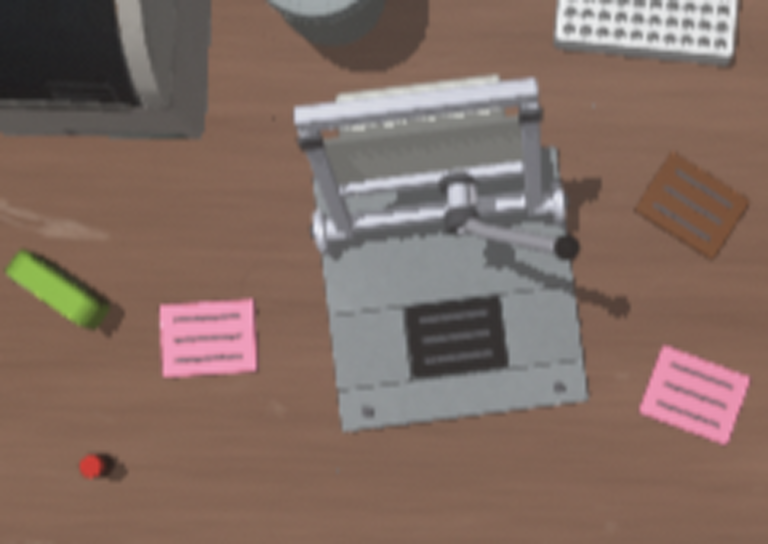

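```bash
cat > fit.py <<'E'
from h import *
import pickle
from scipy.optimize import least_squares
a,b=pickle.load(open('p0.pkl','rb'))
def lean(f,l=.26):
    return np.array([f[0]*np.cos(l)+f[2]*np.sin(l),f[1],45+f[2]*np.cos(l)-f[0]*np.sin(l)])
k=lambda r,x:np.array([-42-x,-20-r*np.sin(.8),85+r*np.cos(.8)])
obs=[(b,(294.7,267.2),(-175,110,12)),(b,(285,343.4),(-175,-110,12)),(a,(313.6,309.3),(-175,110,12)),(a,(281.4,352.9),(-175,-110,12)),(a,(286.4,251.4),(55,110,12)),
(b,(267,302),(-105,0,9)),(a,(289,314),(-105,0,9)),
(a,(199,271),lean((0,0,215))),(b,(197,290),lean((0,0,215))),
(a,(208,322),lean(k(108,63))),(b,(234,338),lean(k(108,63))),
(a,(216,316),lean(k(74,45))),(b,(237,329),lean(k(74,45))),(b,(231,305),lean((-42,-20,85))),(a,(240,295),lean((-42,-20,85)))]
def W(q,P):
    c,s=np.cos(q[2]),np.sin(q[2]);return np.array([q[0]+c*P[0]-s*P[1],q[1]+s*P[0]+c*P[1],P[2]])
f=lambda q:np.concatenate([np.array(proj(p,W(q,P)))-rc for p,rc,P in obs])
r=least_squares(f,[590,79,.15],loss='soft_l1',x_scale=[1,1,.01])
q=r.x
if __name__=='__main__':
    print(q);print(f(q).reshape(-1,2).round(1).tolist())
    for n,P in dict(pad=(-105,0,12),foot=lean(k(108,63)),bar=lean((0,0,215))).items(): print(n,W(q,P).round(1))
E
python3 fit.py
```

```text
[5.86525711e+02 7.78158068e+01 1.49420679e-01]
[[1.1, -0.4], [1.4, 0.8], [-1.6, 0.1], [-2.3, 1.0], [-0.6, -0.0], [-0.5, 0.7], [-1.0, 0.3], [3.6, 0.2], [-2.8, 0.9], [0.9, -0.6], [4.8, -0.5], [2.9, -2.3], [-0.4, -2.3], [-0.9, -0.4], [0.5, 0.6]]
pad [482.7  62.2  12. ]
foot [541.4 -27.5 226.9]
bar [641.2  86.  252.8]
```

```bash
sed -i 's/(197,290)/(192.5,290.3)/;s/(234,338)/(236.9,336.9)/;s/(208,322)/(208.2,320.7)/' fit.py; python3 fit.py; cat > mv.py <<'E'
from fit import *
def base_state():
    s=manip.get_state();c=np.cos(q[2]);sn=np.sin(q[2]);d=s['position']-[q[0],q[1],0]
    Rb=R.from_euler('z',-q[2])*R.from_quat(s['tcp_rot'])
    return s,np.array([c*d[0]+sn*d[1],-sn*d[0]+c*d[1],d[2]]),Rb
def goto(P,Rt=None):
    """P in base frame mm, Rt rotation of tool in base; print shift in tool axes (cm) and rotvec"""
    s,p,Rb=base_state()
    sh=Rb.inv().apply(np.array(P)-p)/10
    rv=(Rb.inv()*Rt).as_rotvec() if Rt is not None else np.zeros(3)
    print('t',round(s['t'],2),'base pos',p.round(1),'F',s['force'].round(2),'shift',sh.round(2),'rot',rv.round(3))
def tool(xdir,zdir):
    x=np.array(xdir,float);z=np.array(zdir,float);z/=np.linalg.norm(z);x-=z*(x@z);x/=np.linalg.norm(x)
    return R.from_matrix(np.array([x,np.cross(z,x),z]).T)
DOWN=tool([0,1,0],[0,0,-1])
E
python3 -c "
from mv import *
goto((-105,0,120),DOWN)"
```

```text
[5.87793413e+02 7.81088737e+01 1.49629190e-01]
[[0.6, -0.5], [0.9, 0.7], [-1.7, -0.3], [-2.4, 0.6], [-0.7, -0.4], [-0.9, 0.6], [-1.1, -0.0], [3.5, -0.1], [1.1, 0.5], [0.6, 0.4], [1.4, 0.5], [2.8, -2.6], [-0.9, -2.4], [-1.4, -0.5], [0.4, 0.2]]
pad [484.   62.5  12. ]
foot [542.7 -27.3 226.9]
bar [642.4  86.3 252.8]
t 1.1 base pos [-254.5  565.4  222.6] F [ 0.69 -1.25  0.32] shift [-40.5   42.19  10.26] rot [ 0.    -0.    -0.547]
```

Request:
step_arm([
  [[0,0,0],[0,0,-0.18]],
  [[0,0,0],[0,0,-0.18]],
  [[0,0,0],[0,0,-0.18]],
], fingers=1, newtons=30)

```text
t: 1.48
position: [251.8, 599.3, 222.6]
tcp_rot: [0.649, 0.761, 0.0, 0.0]
force: [-0.6, 0.2, -0.3]
opening: 64.8
```

```bash
python3 -c "
from mv import *
goto((-110,0,220),DOWN)"
```

```text
t 1.48 base pos [-254.6  565.5  222.6] F [-0.59  0.21 -0.34] shift [-56.68  13.93   0.27] rot [ 0.    -0.     0.009]
```

Request:
step_arm([
  [[-5,1.2,0],[0,0,0]],
  [[-5,1.2,0],[0,0,0]],
  [[-5,1.2,0],[0,0,0]],
  [[-5,1.2,0],[0,0,0]],
  [[-5,1.2,0],[0,0,0]],
  [[-5,1.2,0],[0,0,0]],
  [[-5,1.2,0],[0,0,0]],
  [[-5,1.2,0],[0,0,0]],
])

```text
t: 2.48
position: [413.7, 212.9, 222.1]
tcp_rot: [0.645, 0.764, 0.002, -0.001]
force: [0.7, -0.1, -0.2]
opening: 0.4
```

```bash
python3 -c "
from mv import *
goto((-106,0,220),DOWN)"
```

```text
t 2.48 base pos [-152.   159.2  222.1] F [ 0.68 -0.14 -0.19] shift [-16.01   4.29   0.15] rot [ 0.002 -0.004  0.019]
```

Request:
step_arm([
  [[-4,1.1,0],[0,0,0.02]],
  [[-4,1.1,0],[0,0,0]],
  [[-4,1.1,0],[0,0,0]],
  [[-3.5,1,0],[0,0,0]],
  [[0,0,0],[0,0,0]],
])

```text
t: 3.1
position: [483.0, 56.3, 223.2]
tcp_rot: [0.656, 0.755, 0.004, 0.0]
force: [0.2, 1.2, 0.4]
opening: 0.4
```

```bash
python3 -c "
from mv import *
goto((-105,0,30),DOWN)
p=manip.capture('wrist');save(p,'w1')
print([(x['position'],x['p']) for x in manip.pinpoint('pad',p)])
print(proj(p,W(q,(-105,0,12))))
"
```

```text
t 3.1 base pos [-106.9   -5.9  223.2] F [0.21 1.15 0.44] shift [ 0.5   0.06 19.32] rot [ 0.007 -0.005 -0.01 ]
[([147.1, 129.1], 0.98), ([290.0, 135.5], 0.88), ([233.6, 504.7], 0.63)]
[np.float64(212.42242782625115), np.float64(318.63506632517107)]
```

View pics/w1.png

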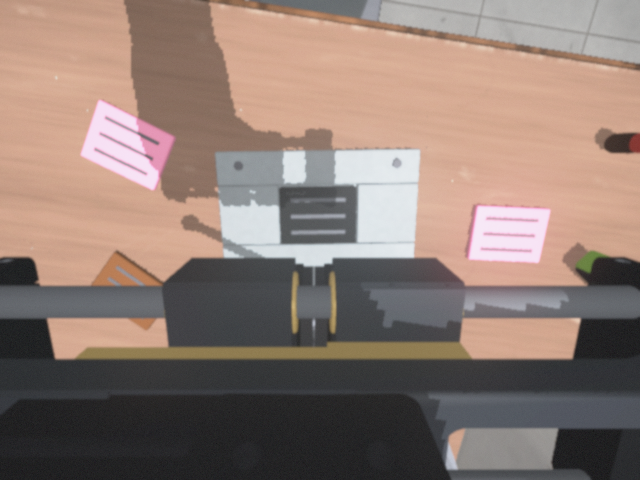

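```bash
echo "TILT=tool([0,1,0],[np.sin(.15),0,-np.cos(.15)])" >> mv.py; python3 -c "
from mv import *
goto((-105,0,222),TILT)
"
```

```text
t 3.2 base pos [-107.4   -2.4  223. ] F [-0.05  0.25 -0.12] shift [0.24 0.23 0.1 ] rot [-0.144 -0.006 -0.005]
```

Request:
step_arm([
  [[0.5,0,0],[-0.075,0,0]],
  [[0,0,0],[-0.075,0,0]],
  [[0,0,0],[0,0,0]],
])

```text
t: 3.58
position: [480.1, 69.7, 222.9]
tcp_rot: [0.649, 0.756, 0.063, 0.049]
force: [0.1, 0.0, -0.3]
opening: 0.3
```

```bash
python3 -c "
from mv import *
goto((-105,0,50),TILT)
"
```

```text
t 3.58 base pos [-107.8    7.8  222.9] F [ 0.06  0.04 -0.32] shift [-0.9  -2.47 17.11] rot [ 0.009 -0.007  0.002]
```

Request:
step_arm([
  [[-0.2,-0.6,4],[0,0,0]],
  [[-0.2,-0.6,4],[0,0,0]],
  [[-0.2,-0.6,4],[0,0,0]],
  [[-0.2,-0.6,4],[0,0,0]],
  [[0,0,0],[0,0,0]],
])

```text
t: 4.2
position: [484.8, 69.4, 59.1]
tcp_rot: [0.646, 0.759, 0.063, 0.048]
force: [-0.4, 0.7, -0.4]
opening: 0.5
```

```bash
python3 -c "
from mv import *
goto((-105,0,22),TILT)
"
```

```text
t 4.2 base pos [-103.2    6.8   59.1] F [-0.36  0.73 -0.39] shift [-0.71 -0.78  3.63] rot [ 0.009 -0.01   0.01 ]
```

Request:
step_arm([
  [[-0.6,-0.4,1.5],[0,0,0]],
  [[0,-0.3,1.5],[0,0,0]],
  [[0,0,0.5],[0,0,0]],
])

```text
t: 4.58
position: [487.7, 65.0, 25.1]
tcp_rot: [0.645, 0.76, 0.066, 0.049]
force: [-1.0, 0.1, -0.0]
opening: 0.5
```

```bash
python3 -c "
from mv import *
goto((-105,0,12),TILT)
"
```

```text
t 4.58 base pos [-100.9    1.9   25.1] F [-1.    0.12 -0.02] shift [-0.2  -0.62  1.22] rot [ 0.014 -0.012  0.012]
```

Request:
step_arm([
  [[-0.2,-0.6,0.3],[0,0,0]],
  [[0,-0.05,0.3],[0,0,0]],
  [[0,-0.05,0.3],[0,0,0]],
])

```text
t: 4.95
position: [482.6, 62.1, 15.4]
tcp_rot: [0.645, 0.759, 0.066, 0.049]
force: [-1.8, -0.9, 2.7]
opening: 0.4
```

```bash
python3 -c "
from mv import *
goto((-105,0,12),TILT)
"
```

```text
t 4.95 base pos [-1.064e+02 -1.000e-01  1.540e+01] F [-1.82 -0.94  2.72] shift [0.01 0.09 0.36] rot [ 0.015 -0.012  0.012]
```

Request:
step_arm([
  [[0,0.05,0.25],[0,0,0]],
  [[0,0,0.25],[0,0,0]],
])

```text
t: 5.2
position: [483.5, 62.3, 13.1]
tcp_rot: [0.646, 0.759, 0.066, 0.048]
force: [-21.1, -5.0, 44.4]
opening: 0.3
```

```bash
python3 -c "
from mv import *
goto((-105,0,12),TILT)
"
```

```text
t 5.2 base pos [-1.055e+02 -1.000e-01  1.310e+01] F [-21.08  -5.    44.35] shift [0.   0.03 0.11] rot [ 0.012 -0.014  0.011]
```

Request:
step_arm([
  [[0,0,-0.1],[0,0,0]],
  [[0,0,-1],[0,0,0]],
  [[0,0,-3],[0,0,0]],
  [[0,0,-4],[0,0,0]],
  [[0,0,-4],[0,0,0]],
  [[0,0,-4],[0,0,0]],
  [[0,0,-4],[0,0,0]],
])

```text
t: 6.08
position: [450.1, 54.3, 217.7]
tcp_rot: [0.646, 0.759, 0.065, 0.049]
force: [1.0, 0.1, 0.1]
opening: 0.4
```

```bash
python3 -c "
from mv import *
goto((-105,0,222),TILT)
p=manip.capture('wrist');save(p,'w2',(100,300,180,460),2.8)
p=manip.capture('scene');save(p,'s2',(170,380,170,450),2.8)
print(manip.get_state()['position'])
goto((-120,-150,215),DOWN)
"
```

```text
t 6.08 base pos [-139.7   -3.1  217.7] F [1.02 0.1  0.08] shift [0.27 3.5  0.14] rot [ 0.013 -0.012  0.011]
[453.03754788  54.83723618 221.4425299 ]
t 6.17 base pos [-136.7   -2.9  221.4] F [ 0.5   0.19 -0.16] shift [-14.73   1.39   0.71] rot [ 0.171 -0.013  0.011]
```

View pics/w2.png

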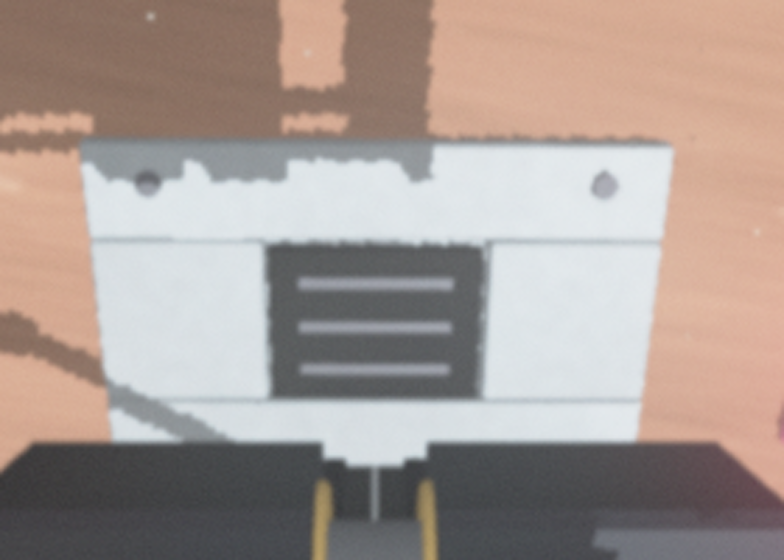

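View pics/s2.png

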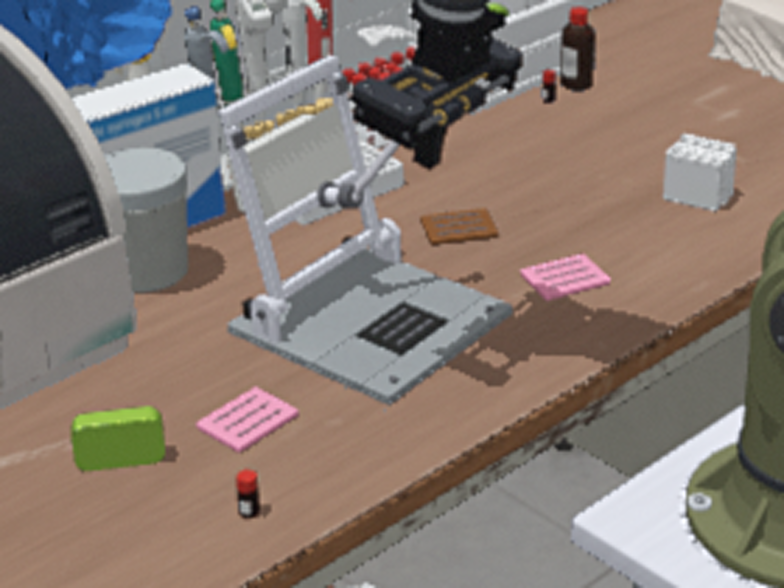

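Request:
step_arm([
  [[-4,0,0],[0.08,0,0]],
  [[-4,0,0],[0.08,0,0]],
  [[-4,0,0],[0,0,0]],
  [[-2.5,0,0],[0,0,0]],
  [[0,0,0],[0,0,0]],
])

```text
t: 6.8
position: [477.5, -91.6, 219.6]
tcp_rot: [0.647, 0.763, 0.008, -0.001]
force: [-0.9, 0.1, 0.2]
opening: 0.7
```

```bash
python3 -c "
from mv import *
goto((-57,-150,218),DOWN)
"
```

```text
t 6.8 base pos [-134.4 -151.4  219.6] F [-0.93  0.13  0.18] shift [0.02 7.74 0.24] rot [ 0.01  -0.011  0.015]
```

Request:
step_arm([
  [[0,4,0],[0,0,0]],
  [[0,3.5,0.1],[0.01,-0.01,0.015]],
  [[0,0,0],[0,0,0]],
])

```text
t: 7.18
position: [552.5, -74.4, 218.3]
tcp_rot: [0.651, 0.759, 0.001, -0.002]
force: [-1.2, -0.0, -0.7]
opening: 0.8
```

```bash
python3 -c "
from mv import *
goto((-57,-130,218),DOWN)
p=manip.capture('wrist');save(p,'w3')
p=manip.capture('top');save(p,'t3',(130,330,220,420),3)
x=manip.pinpoint('kick_foot',p);print(x, proj(p,W(q,lean(k(108,63)))))
"
```

```text
t 7.17 base pos [ -57.7 -145.5  218.3] F [-1.18 -0.03 -0.65] shift [1.55 0.07 0.03] rot [-0.001 -0.005  0.003]
[{'position': [238.2, 334.9], 'p': 0.61}] [np.float64(238.25277388121478), np.float64(337.36975102292524)]
```

View pics/t3.png

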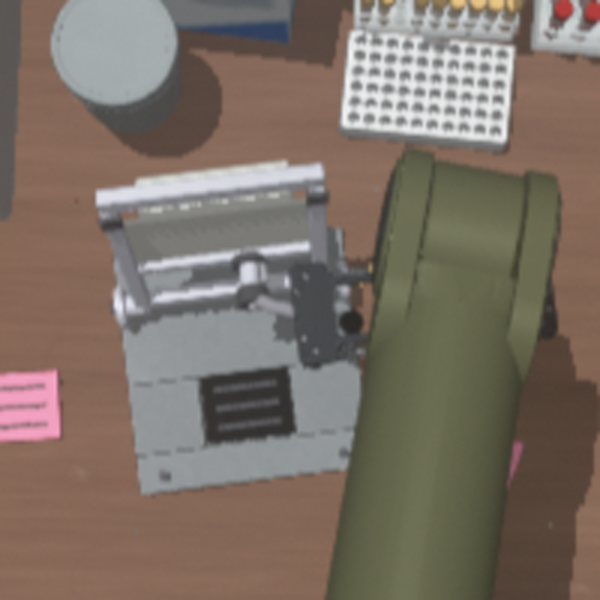

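View pics/w3.png

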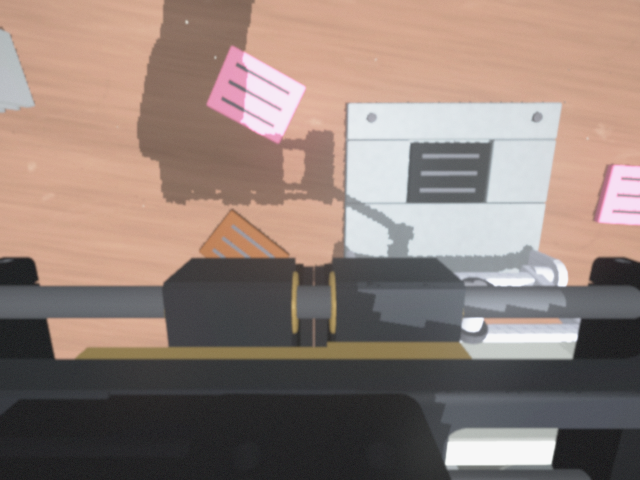

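Request:
step_arm([
  [[1.5,0,0],[0,0,0]],
  [[1.5,0,0],[0,0,0]],
  [[1.5,0,-0.1],[0,0,0]],
  [[1.5,0,-0.2],[0,0,0]],
])

```text
t: 7.82
position: [539.7, -15.5, 224.5]
tcp_rot: [0.654, 0.757, 0.003, -0.001]
force: [1.2, -1.2, 1.0]
opening: 0.3
```

```bash
python3 -c "
from mv import *
goto((-55,-15,225),DOWN)
p=manip.capture('scene');save(p,'s4',(170,310,220,400),4)
print(manip.get_state()['force'])
"
```

```text
t 7.83 base pos [-61.5 -85.4 224.5] F [ 1.17 -1.17  1.01] shift [ 7.04  0.63 -0.  ] rot [ 0.003 -0.006 -0.004]
[-0.19475486  2.23972829  0.42167967]
```

View pics/s4.png

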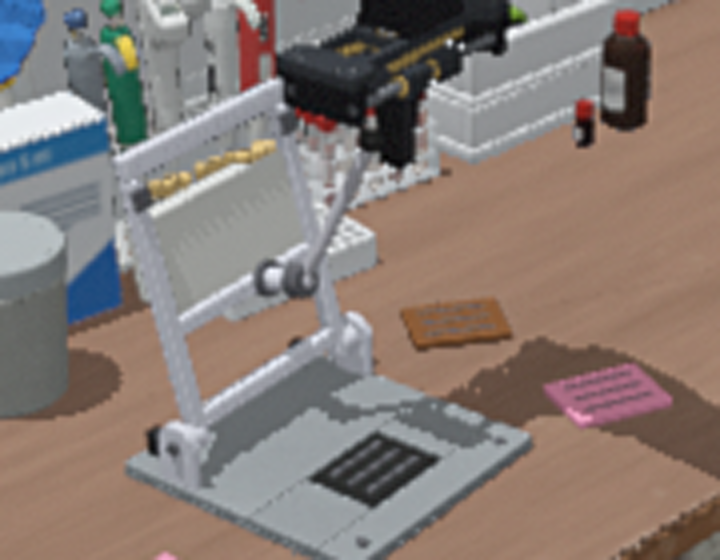

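Request:
step_arm([
  [[1.5,0.3,-0.1],[0,0,0]],
  [[1.5,0.3,-0.1],[0,0,0]],
  [[1.5,0.1,-0.1],[0,0,0]],
  [[1.5,0.1,-0.1],[0,0,0]],
  [[1.5,0,0],[0,0,0]],
  [[1,0,0],[0,0,0]],
])

```text
t: 8.62
position: [533.4, 80.6, 228.7]
tcp_rot: [0.652, 0.759, 0.004, -0.003]
force: [0.2, 0.3, -0.6]
opening: 0.7
```

```bash
python3 -c "
from mv import *
goto((-55,-15,225),DOWN)
p=manip.capture('scene');save(p,'s5',(170,310,220,400),4)
print(manip.get_state()['force'])
"
```

```text
t 8.62 base pos [-53.4  10.6 228.7] F [ 0.22  0.29 -0.56] shift [-2.56 -0.17  0.35] rot [ 0.001 -0.01   0.002]
[-0.54122195  1.53962795 -0.26087551]
```

View pics/s5.png

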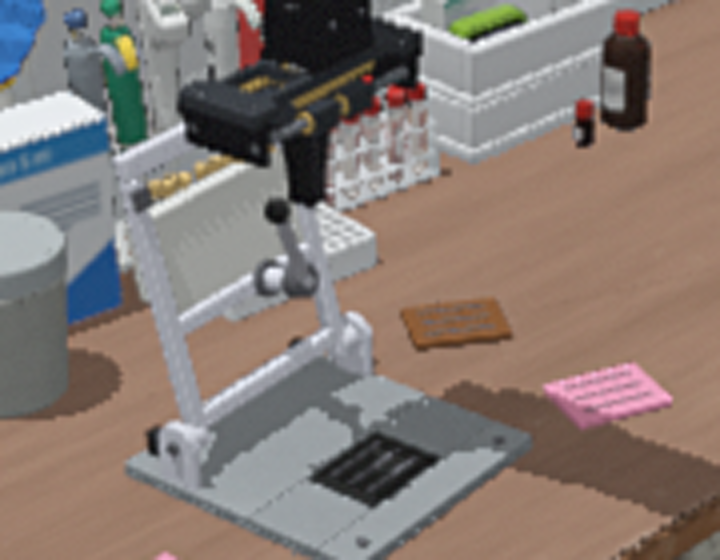

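Request:
step_arm([
  [[0,0,-4],[0,0,0]],
  [[0,0,-5],[0,0,0]],
  [[0,0,-4],[0,0,0]],
  [[0,0,0],[0,0,0]],
], fingers=0.3)

```text
t: 9.18
position: [532.7, 80.1, 361.5]
tcp_rot: [0.651, 0.759, 0.003, -0.004]
force: [0.3, -0.9, -0.2]
opening: 32.8
```

```bash
cat >> mv.py <<'E'
def G(l,sgn=-1):  # tool for frame lean l
    return tool(sgn*np.array([np.cos(l),0,-np.sin(l)]),[-np.sin(l),0,-np.cos(l)])
E
python3 -c "
from mv import *
print(manip.get_state()['qpos'].round(2))
for s in (1,-1): goto(lean((0,0,300)),G(.26,s))
for s in (1,-1): goto(lean((0,0,300)),G(0,s))
"
```

```text
[-0.61  0.05  0.44  1.5  -0.03  1.6   1.55]
t 9.18 base pos [-54.2  10.2 361.5] F [ 0.33 -0.88 -0.21] shift [-1.08 13.13  2.63] rot [ 0.196 -0.21   1.565]
t 9.18 base pos [-54.2  10.2 361.5] F [ 0.33 -0.88 -0.21] shift [-1.08 13.13  2.63] rot [ 0.21   0.196 -1.558]
t 9.18 base pos [-54.2  10.2 361.5] F [ 0.33 -0.88 -0.21] shift [-1.08 13.13  2.63] rot [-0.008 -0.006  1.573]
t 9.18 base pos [-54.2  10.2 361.5] F [ 0.33 -0.88 -0.21] shift [-1.08 13.13  2.63] rot [ 0.006 -0.008 -1.569]
```

Request:
step_arm([
  [[0,0,0],[0,0,-0.18]],
  [[0,0,0],[0,0,-0.18]],
])

```text
t: 9.43
position: [532.3, 79.5, 360.0]
tcp_rot: [0.501, 0.865, 0.003, -0.004]
force: [-0.8, -0.1, 1.1]
opening: 52.5
```

```bash
python3 -c "
from mv import *
print(manip.get_state()['qpos'].round(2))
p=manip.capture('scene');save(p,'s6',(170,310,220,400),4)
"
```

```text
[-0.6   0.05  0.43  1.51 -0.03  1.6   1.92]
```

View pics/s6.png

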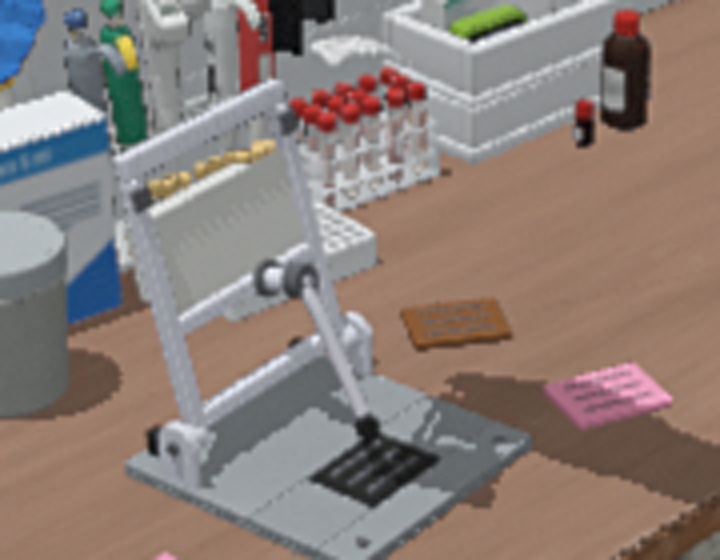

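Request:
step_arm([
  [[0,0,0],[0,0,0.18]],
  [[0,0,0],[0,0,0.18]],
  [[0,0,0],[0,0,0.18]],
  [[0,0,0],[0,0,0.18]],
  [[0,0,0],[0,0,0.18]],
  [[0,0,0],[0,0,0.18]],
  [[0,0,0],[0,0,0.18]],
  [[0,0,0],[0,0,0.18]],
])

```text
t: 10.48
position: [529.0, 76.9, 350.1]
tcp_rot: [0.956, 0.293, -0.008, -0.004]
force: [0.0, 0.1, 0.1]
opening: 60.9
```

Request:
step_arm([
  [[0,0,0],[0,0,0.18]],
  [[0,0,0],[0,0,0.18]],
  [[0,0,0],[0,0,0.12]],
])

```text
t: 10.85
position: [527.7, 76.0, 346.4]
tcp_rot: [0.999, 0.046, -0.012, -0.001]
force: [1.0, 0.0, 0.3]
opening: 61.2
```

```bash
python3 -c "
from mv import *
print(manip.get_state()['qpos'].round(2))
goto(lean((0,0,300)),G(.26,1))
"
```

```text
[-0.65  0.05  0.48  1.53 -0.03  1.59 -0.07]
t 10.85 base pos [-59.7   6.9 346.4] F [0.98 0.05 0.34] shift [13.73 -0.09  0.83] rot [-0.012 -0.237 -0.056]
```

Request:
step_arm([
  [[4,0,0],[0,-0.12,-0.05]],
  [[4,0,-0.3],[0,-0.12,0]],
  [[4,0,-0.5],[0,0,0]],
  [[0,0,0],[0,0,0]],
])

```text
t: 11.35
position: [644.7, 89.7, 331.3]
tcp_rot: [0.988, 0.065, -0.139, 0.004]
force: [-1.2, 0.2, 0.3]
opening: 61.0
```

```bash
python3 -c "
from mv import *
goto(lean((0,0,265)),G(.26,1))
p=manip.capture('wrist');save(p,'w7')
pt=manip.capture('top');save(pt,'t7',(130,330,220,420),3)
for x in(p,pt):
  print([(y['position'],y['p']) for y in manip.pinpoint('top_bar',x)],proj(x,W(q,lean((0,0,215)))))
"
```

```text
t 11.35 base pos [ 58.    3.  331.3] F [-1.19  0.22  0.34] shift [1.81 0.31 2.62] rot [-0.016  0.018 -0.015]
[([248.1, 341.9], 0.75)] [np.float64(248.66016358496046), np.float64(338.81504695739693)]
[([195.6, 291.1], 0.88)] [np.float64(193.64491699546517), np.float64(290.7805212067122)]
```

View pics/w7.png

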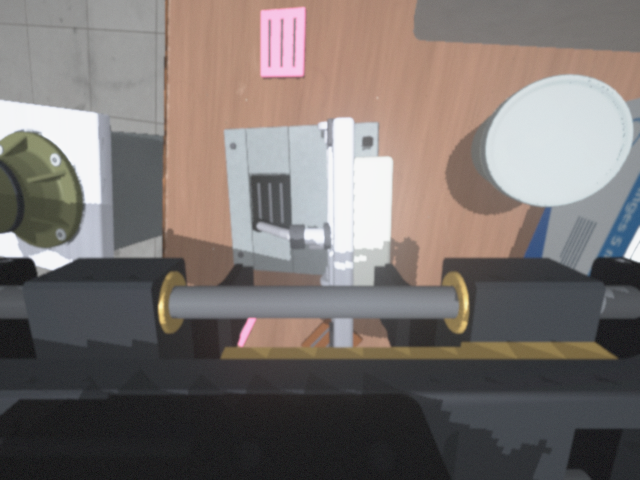

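View pics/t7.png

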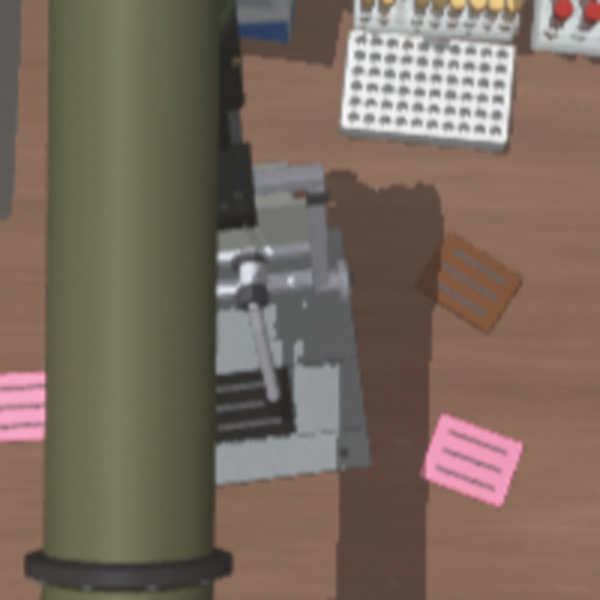

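Request:
step_arm([
  [[1.8,0.3,0],[-0.01,0.02,-0.01]],
  [[0.1,0,1.5],[0,0,0]],
  [[0,0,1],[0,0,0]],
  [[0,0,0],[0,0,0]],
])

```text
t: 12.05
position: [655.3, 88.3, 312.0]
tcp_rot: [0.99, 0.073, -0.12, 0.004]
force: [0.2, 0.1, -0.7]
opening: 60.8
```

```bash
python3 -c "
from mv import *
goto(lean((0,0,198)),G(.26,1))
p=manip.capture('scene');save(p,'s8',(130,270,200,380),4)
"
```

```text
t 12.05 base pos [ 68.3   0.  312. ] F [ 0.21  0.11 -0.73] shift [0.12 0.07 7.76] rot [-0.009 -0.019 -0.002]
```

View pics/s8.png

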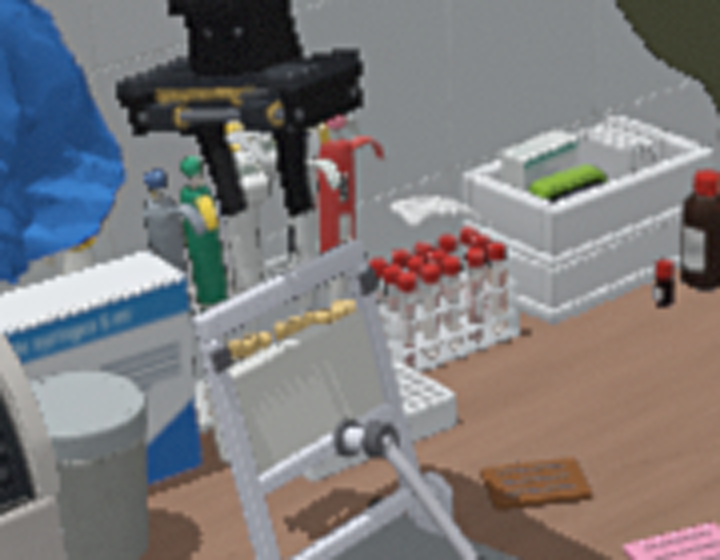

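Request:
step_arm([
  [[0.1,0,1.5],[0,-0.02,0]],
  [[0,0,1.5],[0,0,0]],
  [[0,0,1.5],[0,0,0]],
  [[0,0,1],[0,0,0]],
  [[0,0,0],[0,0,0]],
])

```text
t: 12.72
position: [642.4, 86.9, 255.4]
tcp_rot: [0.989, 0.073, -0.131, 0.005]
force: [-0.0, -0.0, 0.8]
opening: 61.3
```

```bash
python3 -c "
from mv import *
goto(lean((0,0,198)),G(.26,1))
"
```

```text
t 12.72 base pos [ 55.3   0.5 255.4] F [-0.01 -0.04  0.78] shift [0.07 0.07 1.96] rot [-0.009  0.002 -0.001]
```

Request:
step_arm([
  [[0,0,1],[0,0,0]],
  [[0,0,0.9],[0,0,0]],
  [[0,0,0],[0,0,0]],
])

```text
t: 13.1
position: [637.7, 86.2, 236.3]
tcp_rot: [0.989, 0.073, -0.13, 0.005]
force: [0.3, 0.3, 0.1]
opening: 61.2
```

```bash
python3 -c "
from mv import *
goto(lean((0,0,198)),G(.26,1))
p=manip.capture('scene');save(p,'s9',(130,270,200,380),4)
p=manip.capture('wrist');save(p,'w9')
"
```

```text
t 13.1 base pos [ 50.6   0.6 236.3] F [0.25 0.32 0.12] shift [ 0.03  0.06 -0.01] rot [-0.009  0.002 -0.001]
```

View pics/s9.png

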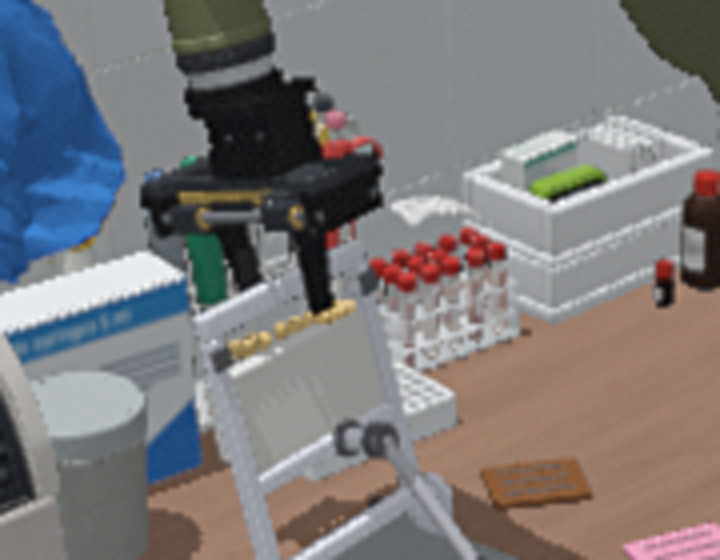

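View pics/w9.png

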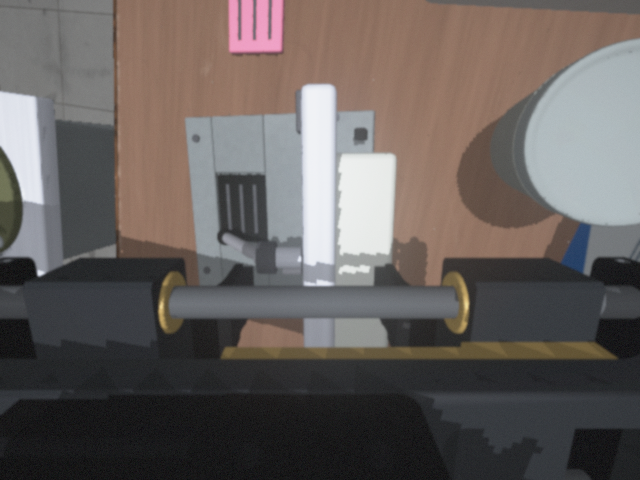

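Request:
step_arm([
  [[0,0,0],[0,0,0]],
  [[0,0,0],[0,0,0]],
  [[0,0,0],[0,0,0]],
  [[0,0,0],[0,0,0]],
  [[0,0,0],[0,0,0]],
  [[0,0,0],[0,0,0]],
], fingers=1, newtons=25)

```text
t: 13.95
position: [639.3, 86.3, 238.1]
tcp_rot: [0.989, 0.073, -0.128, 0.005]
force: [2.3, 0.3, -0.9]
opening: 13.7
```

```bash
python3 -c "
from mv import *
goto(lean((0,0,198)),G(.26,1))
print(manip.get_state()['opening'])
s,p,Rb=base_state()
# pivot at (0,0,45): step rotation -0.04 about base y
for d in (.04,.02,.26):
  Rr=R.from_rotvec([0,-d,0]);P=np.array([0,0,45]);n=Rr.apply(p-P)+P
  goto(n,Rr*Rb)
"
```

```text
t 13.95 base pos [ 52.1   0.4 238.1] F [ 2.29  0.34 -0.87] shift [-0.07  0.04  0.2 ] rot [-0.008 -0.003 -0.001]
13.72034158100857
t 13.95 base pos [ 52.1   0.4 238.1] F [ 2.29  0.34 -0.87] shift [-0.8   0.    0.01] rot [ 0.    0.04 -0.  ]
t 13.95 base pos [ 52.1   0.4 238.1] F [ 2.29  0.34 -0.87] shift [-0.4  0.   0. ] rot [ 0.    0.02 -0.  ]
t 13.95 base pos [ 52.1   0.4 238.1] F [ 2.29  0.34 -0.87] shift [-5.15  0.01  0.64] rot [ 0.     0.26  -0.002]
```

Request:
step_arm([
  [[-0.6,0,0],[0,0.03,0]],
  [[-0.6,0,0.01],[0,0.03,0]],
  [[-0.6,0,0.01],[0,0.03,0]],
])

```text
t: 14.32
position: [623.0, 83.7, 241.6]
tcp_rot: [0.994, 0.074, -0.081, 0.003]
force: [0.3, -0.2, 1.0]
opening: 13.8
```

```bash
cat >> mv.py <<'E'
def rep():
    s,p,Rb=base_state();z=-Rb.as_matrix()[:,2]
    print('t',round(s['t'],2),'pos',p.round(1),'tool lean',np.arctan2(z[0],z[2]).round(4),'pos lean',np.arctan2(p[0],p[2]-45).round(4),'r',np.hypot(p[0],p[2]-45).round(1),'Fbase',R.from_euler('z',-q[2]).apply(s['force']).round(2),'T',s['torque'].round(2),'op',round(s['opening'],1))
E
python3 -c "
from mv import *
rep()"
```

```text
t 14.32 pos [ 35.6   0.3 241.6] tool lean 0.1629 pos lean 0.1792 r 199.8 Fbase [ 0.28 -0.25  1.02] T [-0.04 -0.1   0.16] op 13.8
```

Request:
step_arm([
  [[-0.6,0,0.01],[0,0.03,0]],
  [[-0.6,0,0.01],[0,0.03,0]],
  [[-0.6,0,0.01],[0,0.03,0]],
  [[0,0,0],[0,0,0]],
])

```text
t: 14.82
position: [603.9, 80.7, 243.9]
tcp_rot: [0.997, 0.074, -0.035, -0.001]
force: [1.0, -0.2, -2.2]
opening: 13.8
```

```bash
python3 -c "
from mv import *
rep()"
```

```text
t 14.82 pos [1.630e+01 2.000e-01 2.439e+02] tool lean 0.0702 pos lean 0.0816 r 199.5 Fbase [ 0.92 -0.38 -2.22] T [-0.06 -0.29  0.14] op 13.8
```

Request:
step_arm([
  [[-0.4,0,0],[0,0.02,0]],
  [[-0.4,0,0],[0,0.02,0]],
  [[-0.2,0,0],[0,0.01,0]],
  [[0,0,0],[0,0,0]],
])

```text
t: 15.32
position: [593.7, 79.1, 244.3]
tcp_rot: [0.997, 0.074, -0.009, -0.003]
force: [2.0, -0.4, -1.8]
opening: 13.7
```

```bash
python3 -c "
from mv import *
rep()
p=manip.capture('scene');save(p,'s10',(170,320,230,420),4)"
```

```text
t 15.32 pos [6.000e+00 1.000e-01 2.443e+02] tool lean 0.018 pos lean 0.03 r 199.4 Fbase [ 1.95 -0.72 -1.82] T [-0.06 -0.09  0.17] op 13.7
```

View pics/s10.png

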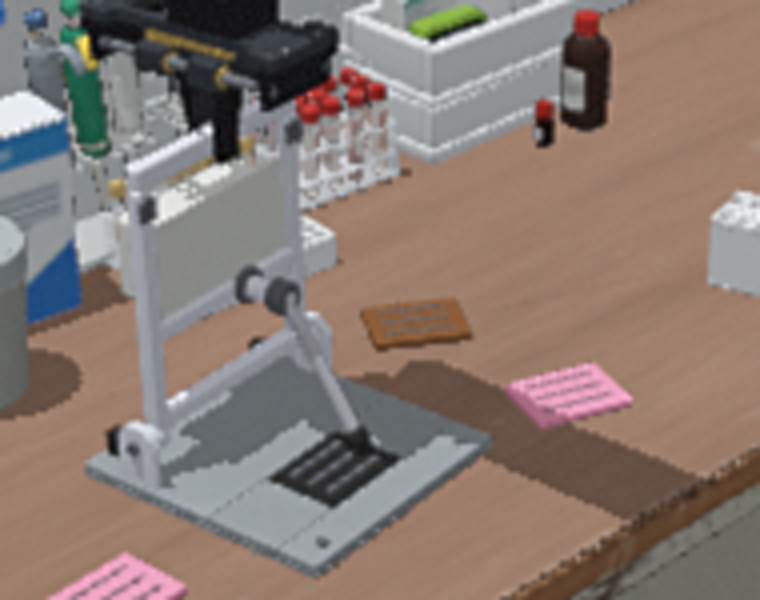

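Nearly upright with the foot just over the pad. Small steps until force builds.

Request:
step_arm([
  [[-0.15,0,0],[0,0.007,0]],
  [[-0.15,0,0],[0,0.007,0]],
])

```text
t: 15.62
position: [591.1, 78.7, 244.4]
tcp_rot: [0.997, 0.074, -0.002, -0.003]
force: [0.5, -0.8, -0.5]
opening: 13.7
```

```bash
python3 -c "
from mv import *
rep()"
```

```text
t 15.62 pos [3.400e+00 1.000e-01 2.444e+02] tool lean 0.0035 pos lean 0.0168 r 199.4 Fbase [ 0.4  -0.89 -0.54] T [-0.02  0.01  0.14] op 13.7
```

Request:
step_arm([
  [[-0.15,0,0],[0,0.006,0]],
  [[-0.15,0,0],[0,0.006,0]],
])

```text
t: 15.88
position: [588.6, 78.4, 244.4]
tcp_rot: [0.997, 0.074, 0.005, -0.004]
force: [4.2, 0.8, -2.8]
opening: 13.9
```

```bash
python3 -c "
from mv import *
rep()"
```

```text
t 15.88 pos [9.000e-01 1.000e-01 2.444e+02] tool lean -0.011 pos lean 0.0044 r 199.4 Fbase [ 4.27  0.2  -2.81] T [ 0.06 -0.78  0.13] op 13.9
```

Request:
step_arm([
  [[-0.2,0,0],[0,0.004,0]],
  [[-0.2,0,0],[0,0,0]],
])

```text
t: 16.12
position: [588.1, 78.2, 244.4]
tcp_rot: [0.997, 0.074, 0.012, -0.004]
force: [8.5, 0.4, -5.3]
opening: 13.9
```

```bash
python3 -c "
from mv import *
rep()
p=manip.capture('scene');rep();save(p,'s11',(170,320,230,420),4)
p=manip.capture('wrist');save(p,'w11');rep()"
```

```text
t 16.12 pos [3.000e-01 1.000e-01 2.444e+02] tool lean -0.0244 pos lean 0.0015 r 199.4 Fbase [ 8.47 -0.91 -5.29] T [ 0.22 -1.45  0.08] op 13.9
t 16.18 pos [3.000e-01 1.000e-01 2.444e+02] tool lean -0.0246 pos lean 0.0016 r 199.4 Fbase [ 8.82 -0.64 -5.3 ] T [ 0.14 -1.41  0.13] op 13.9
t 16.23 pos [3.000e-01 1.000e-01 2.444e+02] tool lean -0.0244 pos lean 0.0017 r 199.4 Fbase [ 8.92 -0.48 -5.  ] T [ 0.13 -1.42  0.06] op 13.9
```

View pics/s11.png

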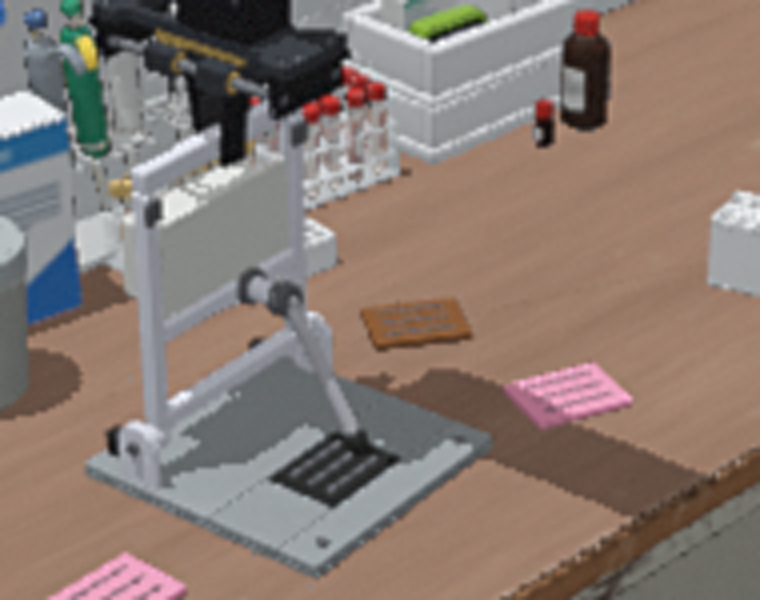

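View pics/w11.png

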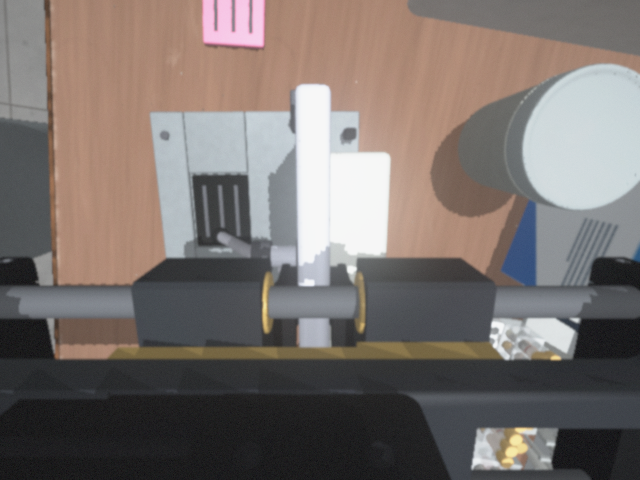

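```bash
python3 -c "
from mv import *
for i in range(8): p=manip.capture('top')
rep()
for n in ['glucose_meter','small_vial','strip_bundle']: print(n,[x['position'] for x in manip.pinpoint(n,p)][:1])
print(manip.hand_in())"
```

```text
t 16.62 pos [3.000e-01 1.000e-01 2.444e+02] tool lean -0.024 pos lean 0.0017 r 199.4 Fbase [ 8.55 -0.7  -4.81] T [ 0.12 -1.3   0.1 ] op 13.9
glucose_meter [[252.0, 179.1]]
small_vial [[228.6, 299.6]]
strip_bundle [[279.4, 468.4]]
the job is handed in; nothing more can be done
None
```

I finished all three steps in order and handed the job in at 16.6 s, still holding the frame upright by its top bar; no verdict came back.

- **Pad:** I pressed the black pad down with shut fingers. Upward force reached 44 N at the bottom. That was more than planned, but fingertips made the contact and the wrist limit is 120 N. The next picture showed it level and flush; I could not measure its tilt directly.
- **Kickstand:** I pushed its foot over centre and it swung down by itself. In the pictures it rests at its stop. I had no direct joint reading.
- **Frame:** I gripped the top bar with 25 N (opening 13.9 mm) and swung it up until the foot met the pad. At hand-in:
  - **Lean:** the frame is 0.002 rad from upright by the bar's position, while the tool's own tilt read −0.024 rad. The two disagree, but both are within the 0.045 limit.
  - **Push:** the force was steady at about 8.5 N over the last half second. Foot force was not measured directly. I take it as over 0.7 N because the force rose as soon as the foot met the pad.
- **Bystanders:** The meter and strip bundle were within about 3 pixels of where they started. For the vial, the last detection landed on the stand base, so that check failed. The arm only went near it at the start, at about 220 mm height, and an earlier picture showed it upright in place.

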